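# Load an abrasive-paper roll on its spindle and hold the tension arm open for threading

## Task

Lower the blue abrasive-paper roll over the upright spindle until it stands flat on the round foot (do not drop it down the spindle), and let go of it. Then swing the sprung tension arm (the bar with the upright orange pin) counterclockwise seen from above all the way round against its far stop, and hold it there so that the paper can be threaded: finish while still holding the arm against the stop. Leave the wood blank and the steel tube where they are, upright.

Things in the scene. Friction and masses are not known exactly. Their poses are not given: they have to be found in the camera images.
- roll: Roll of blue abrasive paper on a brown card core, loose, standing upright on the table: a tube 56 mm in outer diameter, 90 mm tall, with a 26 mm bore right through; about 0.2 kg. Origin at the centre of its underside, z up along its axis.
- stand: Unwinder stand, fixed to the table: a dark round foot 110 mm in diameter and 12 mm thick with a vertical steel spindle at its centre, 20 mm in diameter, coned over its last 10 mm. Origin at the centre of the underside, at table height.
- spindle_seat (a point): The point on the spindle's axis at the top face of the foot, 12 mm above the table: the roll's origin comes to this point when it is seated.
- spindle_tip (a point): Top of the spindle, on its axis, 84 mm above the table (72 mm above the seat).
- tensioner: Tensioner, fixed to the table beside the stand: a green round foot 130 mm in diameter and 10 mm thick with a pivot post at its centre and two brass stop pegs (10 mm in diameter, up to 53 mm above the table, 50 mm from the centre). It carries the tension arm. Origin at the centre of the underside; its x axis points from the pivot towards where the pin stands at rest (joint value 0), z up.
- tension_arm (a joint): Angle of the tension arm about its vertical pivot, in rad: 0 at rest against one peg, growing counterclockwise seen from above, 1.10 against the far stop. A spring always drives it back to 0: at the pin it takes about 4 N to start it and about 8 N to keep it at the far stop. The arm is an aluminium bar 16 mm wide and 12 mm thick, lying between 40 and 52 mm above the table.
- pivot_axis (a point): Point on the arm's pivot axis, 40 mm above the table.
- pin_top (a point): Centre of the top of the orange upright pin at the arm's end: the pin is 14 mm in diameter, stands from 52 mm to 110 mm above the table (this point at 110 mm), 100 mm from the pivot axis, and is fixed to the arm.
- blank: Bystander: loose light-wood block, 55 x 55 x 70 mm, standing on the table. Origin at the centre of its underside.
- tube: Bystander: loose steel tube standing on the table, 38 mm in diameter, 75 mm tall. Origin at the centre of its underside.
There are look-alikes about, which are no part of the job. What is shaped like the tensioner but pink is not meant. Of the things that look like the roll, the smaller one is meant.

How it is judged:
By the outcome, as a careful person would: the job done as asked, in the order asked, and still so for the second after the job is handed in, while the arm keeps its last pose, push and grip.
It also fails if it takes over 58 s, if anything falls off the work surface, if the arm or the gripper's body presses on something with over 40 N, if the wrist force passes 120 N, or if a joint passes its speed limit or range.

## Robot

A 6-joint arm with a two-finger parallel gripper is mounted at the origin on the work surface. World frame = base frame: x ahead of the robot, y to its left, z up, the work surface at z = 0. Lengths are in m, angles in rad, forces in N, time in s.
With the tool pointing down it reaches from about 0.3 to 0.775 m from the base axis. Payload 14.6 kg.
Tool frame: the origin (TCP) lies at the very end of the fingers, on their centre line; the grasp point (between the pads) lies 19 mm behind it; z points along the fingers, y is the direction in which the jaws open and shut (so a half turn about z gives the same grasp; the last joint's range is limited). The gripper opens to 94 mm and grips with 3 to 60 N. Pads are 16 mm wide; open, the fingers measure 119 mm over their backs; the gripper's body (75 mm by 177 mm) begins 78 mm behind the grasp point.
Start: joints at [1.217, 0.3, 1.521, -0, 1.321, -0.067], TCP at [0.156, 0.528, 0.205] pointing down, gripper open.
Joint ranges: [-3.03, 3.03], [-0.79, 2.21], [0.23, 2.52], [-1.04, 4.18], [0, 3.07], [-2.55, 2.55]. Speed limits (rad/s): [2.22, 2.22, 2.57, 3.14, 3.14, 3.14].

## Interface

Orientations are given as a unit quaternion [x, y, z, w].
In Python, from cell import monitor, viewer, job gives the robot as it stands.
- The arm moves only by the tool arm_command, never from a script. Its argument "steps" is a list that holds one entry, the list of rows, each a list of 7 numbers: the shift along the world's x, y, z in mm, then the turn, a rotation vector about the world's x, y, z in degrees, then the closure, from 0 (fully open) to 1 (shut). In form: [[[dx, dy, dz, wx, wy, wz, gripper], ...]]. A call has 1 to 12 rows; each row shifts and turns the commanded pose from where the row before left it; what a row does not reach is not made up. A row lasts 1/10 s, in which the tool goes at most 50 mm and 8.59 degrees, less where a joint would pass 70% of its speed; a pose out of reach is approached as far as the arm can. A call with a gripper value outside its range is refused whole. The fingers move at their own pace and stop on an object; "grip_force" is the grip in N (left out, the last holds). Time passes only in rows, so rows that do not move let the fingers close. It gives the time, the measured TCP pose, the force and the opening at its end, in the units of the state.
- monitor.read_state(): the state, without advancing time (a new reading comes with each control period).
- viewer.get_image(name): name is "side" or "top"; returns a dict with "image" (420x560x3 uint8, red, green, blue), "depth" (420x560 float32, m along the optical axis (not along the pixel's ray), 0 where there is no reading), "fx", "fy", "cx", "cy" (pixels), "world_to_cam" (4x4, takes a point from world to camera coordinates). Camera axes: x right, y down, z forward; pixel columns grow to the right and rows downward; lengths in m; the calibration is good to about 2 mm. A picture is of the moment at which its call begins.
- job.job_done(): hands the job in, once; it reports no verdict.
The state is a dict: "clock": time; "joints": joint angles; "qvel": joint speeds; "joint_efforts": joint torques, N m; "tcp_pos": TCP position; "ee_rot": TCP orientation; "force": force on the tool from outside, world axes, zero at the start; "torque": the same for the moment, N m; "grip_width": finger opening in m.
Only numpy, scipy, OpenCV 4.12 (cv2) and the standard library are available. Lean on these libraries where they do the work, as an engineer would, in place of code of your own. Each camera call takes 0.05 s, during which the arm holds its last target. There are 200 camera calls.

## Working session

There is one attempt and no reset: what is moved stays moved. The work goes in short steps, Python scripts to look and compute and a tool call to move; the robot and the scene stay as the last step left them, time stands still between calls to the robot, and variables do not carry over. Pictures are saved under pics/ and viewed, about 8 in all and at most 12, crops included, and the job is handed in when it is done.

Besides the shell and the picture viewer there is one more tool, called as name(argument=value, ...), one argument or row to a line, values as JSON. arm_command: Moves the arm, as the interface text tells. Its arguments: {"type":"object","properties":{"steps":{"type":"array","items":{"type":"array","items":{"type":"array","items":{"type":"number"}}}},"grip_force":{"type":"number"}},"required":["steps"]}

```bash
mkdir -p pics; cat > h.py <<'E'
import numpy as np, cv2
from cell import monitor, viewer, job
def snap(n,f):
    d=viewer.get_image(n); cv2.imwrite('pics/'+f,d['image'][:,:,::-1]); np.savez('pics/'+f+'.npz',**d); return d
def load(f): return dict(np.load('pics/'+f+'.npz'))
def plane(d,u,v,z):
    M=d['world_to_cam'];R=M[:3,:3];t=M[:3,3];c=-R.T@t
    r=R.T@np.array([(u-d['cx'])/d['fx'],(v-d['cy'])/d['fy'],1.]); return c+r*(z-c[2])/r[2]
def cloud(d):
    v,u=np.mgrid[:420,:560];z=d['depth'];M=d['world_to_cam']
    p=np.stack([(u-d['cx'])/d['fx']*z,(v-d['cy'])/d['fy']*z,z],-1)
    return (p-M[:3,3])@M[:3,:3]
def proj(d,p):
    M=d['world_to_cam'];q=M[:3,:3]@np.array(p)+M[:3,3]; return d['fx']*q[0]/q[2]+d['cx'],d['fy']*q[1]/q[2]+d['cy']
E
python3 - <<'E'
from h import *
a=snap('top','t0.png');b=snap('side','s0.png')
for d in(a,b): print(d['fx'],d['cx'],d['cy'],np.round(d['world_to_cam'],3).tolist())
print(monitor.read_state())
E
```

```text
499.5827831932076 275.13071517954546 205.53487751210793 [[-0.024, -0.999, -0.022, -0.008], [-0.987, 0.027, -0.155, 0.457], [0.156, 0.018, -0.988, 1.141], [0.0, 0.0, 0.0, 1.0]]
464.30123050503823 281.4899094267833 209.8350039422794 [[0.927, -0.375, -0.002, -0.449], [-0.268, -0.658, -0.703, 0.172], [0.263, 0.653, -0.711, 1.17], [0.0, 0.0, 0.0, 1.0]]
{'clock': 0.1, 'joints': array([ 1.21739599e+00,  3.00403082e-01,  1.52152459e+00,  8.35635781e-06,
        1.32071705e+00, -6.66166787e-02]), 'qvel': array([-0.00075077, -0.00274659, -0.00243514,  0.0004193 ,  0.00033477,
       -0.00035303]), 'joint_efforts': array([ 3.67532397e-03, -5.32644618e+01, -3.53288984e+01,  7.10645481e-02,
        2.34445289e-02, -6.30846159e-06]), 'tcp_pos': array([0.15550309, 0.52730617, 0.20494754]), 'ee_rot': array([ 1.42901954e-01,  9.89736710e-01, -5.13633838e-04, -1.13620331e-04]), 'force': array([-0.39321515,  0.0662695 ,  0.66785692]), 'torque': array([-0.00578376, -0.06358216,  0.06081916]), 'grip_width': 0.09388383942614095}
```

View pics/t0.png

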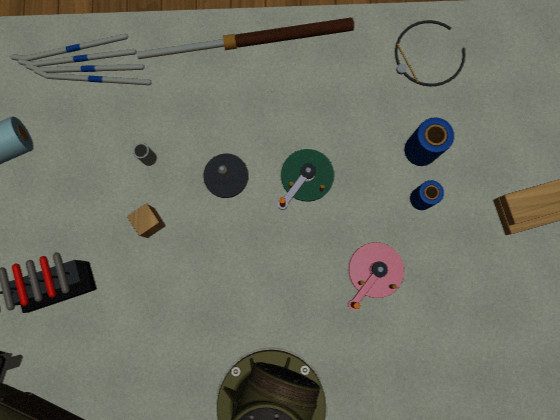

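View pics/s0.png

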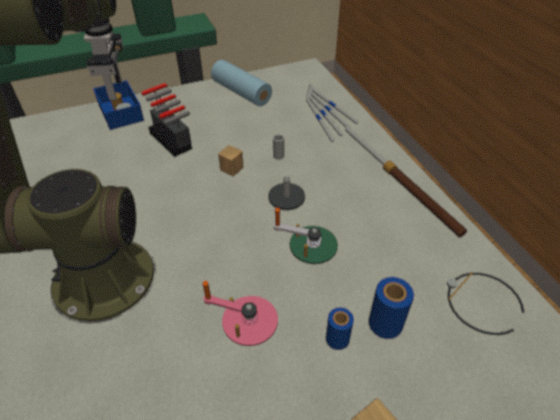

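Top view: the blue rolls are at (430,192), small, and (431,140), large, with a light-blue cylinder at (12,140). The green tensioner is at (307,175) and the pink one at (376,270). The stand is at (226,175). I choose the small roll at (430,192) and the green tensioner. Next I measure them and check the choice in a crop.

```bash
cat > m.py <<'E'
from h import *
import sys
def blobs(d,lo,hi,box,mn=8):
    h=cv2.cvtColor(d['image'],cv2.COLOR_RGB2HSV); m=cv2.inRange(h,lo,hi); k=np.zeros_like(m);x0,y0,x1,y1=box;k[y0:y1,x0:x1]=m[y0:y1,x0:x1]
    n,l,s,c=cv2.connectedComponentsWithStats(k); return [(s[i,4],c[i],l==i) for i in range(1,n) if s[i,4]>=mn]
E
python3 - <<'E'
from m import *
a=load('t0.png');b=load('s0.png')
for nm,d,box in(('top',a,(395,105,470,220)),('side',b,(315,270,420,355))):
    P=cloud(d)
    for n,c,m in blobs(d,(105,120,40),(130,255,255),box,60):
        q=P[m&(d['depth']>0)]; print(nm,'blue',n,c.round(1),'zmax',np.percentile(q[:,2],99).round(4))
    for n,c,m in blobs(d,(5,60,30),(25,255,200),box,20):
        print(nm,'core',n,c.round(1),plane(d,*c,.09).round(4))
    q=P[(P[...,2]>.08)&(P[...,2]<.098)&(np.indices((420,560))[1]>box[0])&(np.indices((420,560))[1]<box[2])&(np.indices((420,560))[0]>box[1])&(np.indices((420,560))[0]<box[3])]
    print('cloud top',q.min(0).round(3),q.max(0).round(3))
for nm,d,g,o,k in(('top',a,(270,140,345,215),(265,180,330,215),(195,145,255,205)),('side',b,(265,205,345,270),(265,200,320,262),(260,170,312,212))):
    for n,c,m in blobs(d,(50,60,30),(95,255,255),g,60):
        cnt=max(cv2.findContours(m.astype('u1'),0,2)[0],key=cv2.contourArea); h=cv2.convexHull(cnt)[:,0]
        w=np.array([plane(d,*p,.01)[:2] for p in h],np.float32); print(nm,'green',n,cv2.minEnclosingCircle(w))
    for n,c,m in blobs(d,(3,140,90),(16,255,255),o,4):
        v,u=np.where(m);print(nm,'orange',n,c.round(1),u.min(),u.max(),v.min(),v.max(),plane(d,*c,.11).round(4),plane(d,*c,.08).round(4))
    for n,c,m in blobs(d,(0,0,0),(180,255,75),k,100):
        cnt=max(cv2.findContours(m.astype('u1'),0,2)[0],key=cv2.contourArea); h=cv2.convexHull(cnt)[:,0]
        w=np.array([plane(d,*p,.012)[:2] for p in h],np.float32); print(nm,'stand',n,cv2.minEnclosingCircle(w))
    P=cloud(d);x0,y0,x1,y1=k;q=P[y0:y1,x0:x1].reshape(-1,3);q=q[q[:,2]>.05];print('spindle',len(q),np.median(q,0).round(4),q.max(0).round(3))
    x0,y0,x1,y1=o;q=P[y0:y1,x0:x1].reshape(-1,3);q=q[q[:,2]>.07];print('pin',len(q),np.median(q,0).round(4),q.max(0).round(3),q.min(0).round(3))
A=a['image'][100:225,190:480];B=b['image'][170:360,200:420]
A=cv2.resize(A,None,fx=2.7,fy=2.7);B=cv2.resize(B[:, :],None,fx=1.3,fy=1.3)
o=np.zeros((600,790,3),'u1');o[:A.shape[0],:A.shape[1]]=A;o[345:345+B.shape[0],:B.shape[1]]=B
cv2.imwrite('pics/c0.png',o[:,:,::-1])
E
```

```text
top blue 619 [434.9 134.9] zmax 0.1358
top blue 290 [430.7 192.2] zmax 0.0948
top core 364 [435.4 134.4] [ 0.6027 -0.3906  0.09  ]
top core 169 [431.1 191.8] [ 0.47   -0.3712  0.09  ]
cloud top [ 0.442 -0.4    0.08 ] [ 0.618 -0.338  0.098]
side blue 1491 [389.3 310.7] zmax 0.1336
side blue 620 [338.5 330.9] zmax 0.0933
side core 320 [394.5 291.6] [ 0.6099 -0.3589  0.09  ]
side core 148 [340.6 317.9] [ 0.4682 -0.3737  0.09  ]
cloud top [ 0.44 -0.42  0.08] [ 0.614 -0.345  0.098]
top green 1754 ((0.5350978970527649, -0.09840574860572815), 0.0649164542555809)
top orange 24 [281.9 200.1] 280 284 198 202 [ 0.4571 -0.0367  0.11  ] [ 0.4621 -0.0366  0.08  ]
top stand 1528 ((0.538760781288147, 0.09974586963653564), 0.05530168116092682)
spindle 95 [0.5342 0.0958 0.0792] [0.55  0.11  1.198]
pin 52 [ 0.4533 -0.0391  0.11  ] [ 0.462 -0.032  1.198] [ 0.273 -0.044  0.074]
side green 921 ((0.5336717367172241, -0.1043551117181778), 0.06363705545663834)
side orange 58 [277.1 214.8] 275 279 207 224 [ 0.4487 -0.0577  0.11  ] [ 0.4592 -0.0306  0.08  ]
side stand 673 ((0.536196231842041, 0.09354794025421143), 0.0558592714369297)
spindle 105 [0.5323 0.0905 0.0785] [0.546 0.106 0.952]
pin 81 [ 0.4534 -0.043   0.0992] [ 0.461 -0.032  0.952] [ 0.154 -0.819  0.071]
```

View pics/c0.png

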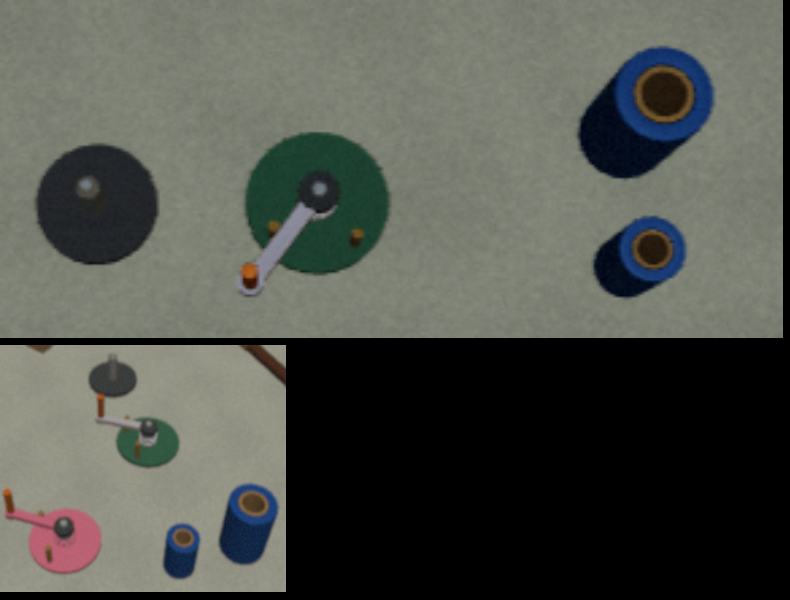

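The crop confirms the choice: the small blue roll at top (431,192) is 90 mm tall in the depth data, while the other is about 134 mm. The green tensioner has its pin at (282,200).

Estimates:

| Item | Position (m) |
|---|---|
| Roll | (0.469, -0.373) |
| Stand | (0.537, 0.097) |
| Pivot | (0.534, -0.101) |
| Pin | (0.455, -0.040) |

The jaw yaw of 73.5° suits the roll grasp, so I leave it as it is.

arm_command(
  steps=[
    [[23,-33,3,0,0,0,0],[23,-33,3,0,0,0,0],[23,-33,3,0,0,0,0],[23,-33,3,0,0,0,0],[23,-33,3,0,0,0,0],[23,-33,3,0,0,0,0],[23,-33,3,0,0,0,0],[23,-33,3,0,0,0,0],[23,-33,3,0,0,0,0],[23,-33,3,0,0,0,0],[23,-33,3,0,0,0,0],[23,-33,3,0,0,0,0]],
  ],
  grip_force=20,
)

```text
clock: 1.3
tcp_pos: [0.4322, 0.1299, 0.2415]
ee_rot: [0.143, 0.99, -0.0, -0.0]
force: [0.8, -0.2, -0.4]
grip_width: 0.0941
```

arm_command(
  steps=[
    [[3,-42,-3,0,0,0,0],[3,-42,-3,0,0,0,0],[3,-42,-3,0,0,0,0],[3,-42,-3,0,0,0,0],[3,-42,-3,0,0,0,0],[3,-42,-3,0,0,0,0],[3,-42,-3,0,0,0,0],[3,-42,-3,0,0,0,0],[3,-42,-3,0,0,0,0],[3,-42,-3,0,0,0,0],[3,-42,-3,0,0,0,0],[4,-42,-3,0,0,0,0]],
  ],
)

```text
clock: 2.5
tcp_pos: [0.4683, -0.3742, 0.205]
ee_rot: [0.143, 0.99, 0.0, -0.0]
force: [0.8, -0.8, 0.3]
grip_width: 0.0939
```

arm_command(
  steps=[
    [[0,0,0,0,0,0,0],[0,0,0,0,0,0,0],[0,0,0,0,0,0,0]],
  ],
)

```text
clock: 2.8
tcp_pos: [0.4687, -0.3715, 0.2055]
ee_rot: [0.143, 0.99, 0.0, -0.0]
force: [-0.6, 0.5, 0.6]
grip_width: 0.0939
```

arm_command(
  steps=[
    [[0,0,-25,0,0,0,0],[0,0,-25,0,0,0,0],[0,0,-25,0,0,0,0],[0,0,-25,0,0,0,0],[0,0,-25,0,0,0,0],[0,0,-25,0,0,0,0],[0,0,0,0,0,0,0],[0,0,0,0,0,0,0]],
  ],
)

```text
clock: 3.6
tcp_pos: [0.469, -0.3719, 0.0565]
ee_rot: [0.142, 0.99, -0.0, 0.0]
force: [-0.5, 1.3, -0.3]
grip_width: 0.094
```

arm_command(
  steps=[
    [[0,0,0,0,0,0,0.2],[0,0,0,0,0,0,0.3],[0,0,0,0,0,0,0.4],[0,0,0,0,0,0,0.5],[0,0,0,0,0,0,0.6],[0,0,0,0,0,0,1],[0,0,0,0,0,0,1],[0,0,0,0,0,0,1],[0,0,0,0,0,0,1],[0,0,0,0,0,0,1]],
  ],
  grip_force=20,
)

```text
clock: 4.6
tcp_pos: [0.4686, -0.3726, 0.0556]
ee_rot: [0.143, 0.99, -0.0, 0.0]
force: [-0.7, -0.5, 2.1]
grip_width: 0.0554
```

arm_command(
  steps=[
    [[0,0,15,0,0,0,1],[0,0,20,0,0,0,1],[0,0,25,0,0,0,1],[0,0,25,0,0,0,1],[0,0,25,0,0,0,1],[0,0,20,0,0,0,1],[0,0,20,0,0,0,1]],
  ],
)

```text
clock: 5.3
tcp_pos: [0.4684, -0.3722, 0.2071]
ee_rot: [0.143, 0.99, 0.0, 0.0]
force: [-0.1, 0.8, -3.3]
grip_width: 0.0555
```

arm_command(
  steps=[
    [[3,20,0,0,0,0,1],[5,35,0,0,0,0,1],[6,45,0,0,0,0,1],[6,45,0,0,0,0,1],[6,45,0,0,0,0,1],[7,45,0,0,0,0,1],[7,45,0,0,0,0,1],[7,45,0,0,0,0,1],[7,45,0,0,0,0,1],[6,45,0,0,0,0,1],[5,34,0,0,0,0,1],[3,20,0,0,0,0,1]],
  ],
)

```text
clock: 6.5
tcp_pos: [0.5362, 0.0992, 0.2061]
ee_rot: [0.142, 0.99, 0.0, -0.0]
force: [0.6, -1.4, -2.5]
grip_width: 0.0556
```

arm_command(
  steps=[
    [[0,0,-15,0,0,0,1],[0,0,-15,0,0,0,1],[0,0,-15,0,0,0,1],[0,0,0,0,0,0,1],[0,0,0,0,0,0,1]],
  ],
)

```text
clock: 7.0
tcp_pos: [0.5366, 0.0966, 0.1613]
ee_rot: [0.143, 0.99, 0.0, 0.0]
force: [-0.1, 0.6, -2.8]
grip_width: 0.0553
```

```bash
python3 - <<'E'
from m import *
a=snap('top','t1.png');b=snap('side','s1.png')
A=cv2.resize(a['image'][120:230,170:290],None,fx=3.3,fy=3.3);B=cv2.resize(b['image'][110:230,220:340],None,fx=3.3,fy=3.3)
o=np.zeros((400,800,3),'u1');o[:A.shape[0],:A.shape[1]]=A;o[:B.shape[0],400:400+B.shape[1]]=B
cv2.imwrite('pics/c1.png',o[:,:,::-1])
print(monitor.read_state()['tcp_pos'])
for n,d in(('t',a),('s',b)):
    for p in((.537,.097,.084),(.537,.097,.108),(.537,.097,.198)): print(n,p,np.round(proj(d,p),1))
E
```

```text
[0.53693442 0.09656147 0.16163393]
t (0.537, 0.097, 0.084) [222.7 169.2]
t (0.537, 0.097, 0.108) [221.4 166.7]
t (0.537, 0.097, 0.198) [215.8 156.6]
s (0.537, 0.097, 0.084) [286.  176.4]
s (0.537, 0.097, 0.108) [286.  169.9]
s (0.537, 0.097, 0.198) [286.2 144.1]
```

View pics/c1.png

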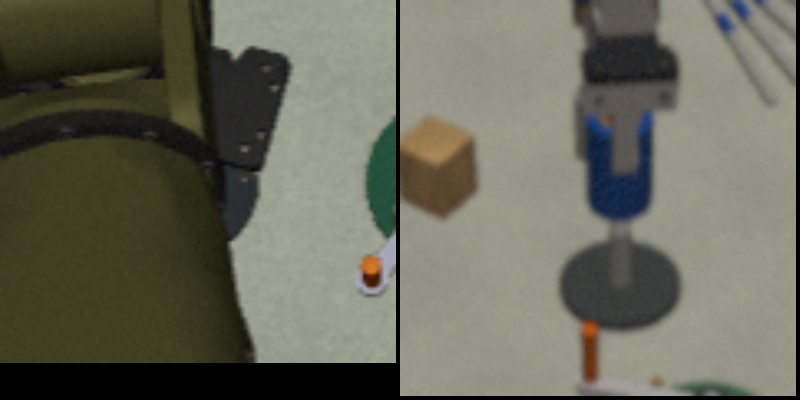

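The side crop shows the roll held upright above the spindle, with its column centre at about 619 and the spindle's at about 620, so it is aligned across this view. The top view is blocked by the arm. The two cameras disagree by about 6 mm in y for the foot, so I use the held roll as a reference to settle it.

```bash
python3 - <<'E'
from m import *
a=load('t0.png');b=load('s0.png');c=load('s1.png')
def foot(d,box,z,r,lo,hi):
    n,_,m=max(blobs(d,lo,hi,box,100),key=lambda t:t[0])
    cnt=max(cv2.findContours(cv2.morphologyEx(m.astype('u1'),cv2.MORPH_OPEN,np.ones((7,7))),0,1)[0],key=cv2.contourArea)[:,0]
    h=cv2.convexHull(cnt)[:,0]; w=np.array([plane(d,*p,z)[:2] for p in h])
    from scipy.optimize import least_squares
    s=least_squares(lambda q:np.hypot(*(w-q[:2]).T)-q[2],[*w.mean(0),r],loss='soft_l1',f_scale=.001); return s.x.round(4)
for n,d,k,g in(('top',a,(195,145,255,205),(270,140,345,215)),('side',b,(260,170,312,212),(265,205,345,270)),):
    print(n,'stand',foot(d,k,.012,.055,(0,0,0),(180,255,75)),'green',foot(d,g,.01,.065,(50,60,30),(95,255,255)))
# spindle axis, side t0: bright column per row
for n,d,k in(('side',b,(270,165,302,196)),('top',a,(212,160,236,182))):
    x0,y0,x1,y1=k; print(n); print(cv2.cvtColor(d['image'],6+1)[y0:y1:1,x0:x1:1] if n=='top' else cv2.cvtColor(d['image'],7)[y0:y1,x0:x1:2])
# held roll in side view
n,cc,m=max(blobs(c,(105,120,25),(130,255,255),(270,140,305,182),30),key=lambda t:t[0])
v,u=np.where(m);print('blue bottom row',v.max(),'cols',u.min(),u.max())
f=np.array([.374,.928])
for dy in(0,):
    p=np.array([.5369,.0966])-.028*f; print('pred bottom',np.round(proj(c,[*p,.106]),1),'centre',np.round(proj(c,(.5369,.0966,.106)),1))
E
```

```text
top stand [0.5387 0.0995 0.0546] green [ 0.5353 -0.0987  0.0642]
side stand [0.5363 0.0918 0.0534] green [ 0.5347 -0.105   0.0609]
side
[[142 145 145 143 142 147 147 146 148 146 146 148 144 145 141 149]
 [143 145 147 144 144 149 143 147 150 147 146 148 149 145 147 149]
 [144 145 144 145 146 148 149 149 148 147 146 146 145 144 147 147]
 [147 148 145 145 147 147 146 145 147 145 148 150 148 147 147 148]
 [147 145 147 146 147 147 149 146 148 148 150 149 150 147 150 149]
 [146 145 147 146 145 145 146 144 149 149 150 148 149 144 149 149]
 [142 145 144 147 142 146 147 145 151 149 151 149 148 150 148 147]
 [143 145 145 148 145 146 149 147 150 150 150 146 151 147 146 148]
 [145 147 149 147 145 145 151 150 150 151 152 147 148 150 150 149]
 [148 144 149 147 145 149 148 148 148 146 148 146 150 148 151 149]
 [147 147 146 147 143 148 147 146 141 141 144 146 148 151 146 146]
 [145 146 144 148 144 147 145 133 129 131 144 146 147 145 146 147]
 [145 142 145 142 145 146 141 116 123 120 140 146 149 148 147 147]
 [142 149 144 143 146 141 137 109 117 111 131 149 149 148 148 144]
 [144 147 145 145 142 147 
[... 2720 characters left out ...]
  35  36  38]
 [ 38  40  37  40  38  41  36  34  36  38  37  37  35  35  39  41  39  38
   37  36  34  33  36  40]
 [ 36  35  38  36  34  37  38  42  38  38  33  35  37  38  37  36  38  37
   36  40  33  38  35  35]
 [ 36  35  34  35  37  39  38  33  37  37  37  34  35  38  39  37  36  35
   36  37  36  34  39  34]
 [ 37  38  34  34  38  38  35  36  39  39  36  38  37  39  41  37  36  36
   34  36  32  33  37  39]
 [ 38  38  36  36  34  37  31  32  35  38  38  36  39  35  34  36  35  35
   37  34  34  34  33  32]
 [ 38  35  36  33  33  38  36  37  35  33  31  36  36  37  36  34  33  35
   38  40  31  37  34  34]]
blue bottom row 175 cols 277 295
pred bottom [286.1 177.2] centre [286.  170.6]
```

The side view's foot fit includes the visible near wall of the foot, which pulls it towards the camera. The top view and the spindle tip both give about (0.538, 0.098). I shift slightly and lower gently, watching the force.

arm_command(
  steps=[
    [[1,1.5,0,0,0,0,1],[0,0,-8,0,0,0,1],[0,0,-8,0,0,0,1],[0,0,-4,0,0,0,1],[0,0,-4,0,0,0,1],[0,0,-3,0,0,0,1],[0,0,-2,0,0,0,1],[0,0,0,0,0,0,1]],
  ],
)

```text
clock: 7.9
tcp_pos: [0.5375, 0.098, 0.1312]
ee_rot: [0.143, 0.99, -0.0, -0.0]
force: [-0.1, 0.7, -3.2]
grip_width: 0.0557
```

arm_command(
  steps=[
    [[0,0,-2,0,0,0,1],[0,0,-2,0,0,0,1],[0,0,-2,0,0,0,1],[0,0,0,0,0,0,1]],
  ],
)

```text
clock: 8.3
tcp_pos: [0.5375, 0.098, 0.1252]
ee_rot: [0.143, 0.99, -0.0, -0.0]
force: [0.5, -0.3, -1.9]
grip_width: 0.0555
```

arm_command(
  steps=[
    [[0,0,-5,0,0,0,1],[0,0,-5,0,0,0,1],[0,0,-5,0,0,0,1],[0,0,-5,0,0,0,1],[0,0,-5,0,0,0,1],[0,0,0,0,0,0,1]],
  ],
)

```text
clock: 8.9
tcp_pos: [0.5372, 0.098, 0.0996]
ee_rot: [0.143, 0.99, -0.0, -0.001]
force: [-0.0, 0.3, -3.9]
grip_width: 0.0557
```

arm_command(
  steps=[
    [[0,0,-5,0,0,0,1],[0,0,-5,0,0,0,1],[0,0,-5,0,0,0,1],[0,0,-5,0,0,0,1],[0,0,-4,0,0,0,1],[0,0,-3,0,0,0,1],[0,0,0,0,0,0,1]],
  ],
)

```text
clock: 9.6
tcp_pos: [0.5374, 0.098, 0.073]
ee_rot: [0.143, 0.99, -0.0, -0.0]
force: [-0.2, -0.2, -2.8]
grip_width: 0.0555
```

arm_command(
  steps=[
    [[0,0,-1,0,0,0,1],[0,0,-1,0,0,0,1],[0,0,-1,0,0,0,1],[0,0,0,0,0,0,1]],
  ],
)

```text
clock: 10.0
tcp_pos: [0.5376, 0.098, 0.0704]
ee_rot: [0.143, 0.99, 0.0, -0.0]
force: [0.0, 0.5, -2.6]
grip_width: 0.0553
```

arm_command(
  steps=[
    [[0,0,-1,0,0,0,1],[0,0,-1,0,0,0,1],[0,0,0,0,0,0,1],[0,0,0,0,0,0,1]],
  ],
)

```text
clock: 10.4
tcp_pos: [0.5376, 0.098, 0.0684]
ee_rot: [0.143, 0.99, -0.0, -0.0]
force: [0.0, -0.5, -2.2]
grip_width: 0.0556
```

arm_command(
  steps=[
    [[0,0,-1,0,0,0,1],[0,0,0,0,0,0,1],[0,0,0,0,0,0,1]],
  ],
)

```text
clock: 10.7
tcp_pos: [0.5377, 0.098, 0.0676]
ee_rot: [0.143, 0.99, 0.0, 0.0]
force: [-1.0, -0.5, -0.3]
grip_width: 0.0559
```

arm_command(
  steps=[
    [[0,0,-0.5,0,0,0,1],[0,0,0,0,0,0,1],[0,0,0,0,0,0,1]],
  ],
)

```text
clock: 11.0
tcp_pos: [0.5378, 0.098, 0.0675]
ee_rot: [0.143, 0.99, 0.0, 0.0]
force: [-1.3, -2.0, 5.4]
grip_width: 0.0559
```

Contact with the foot: the vertical force went from -2.5 to +5.4 N. I open slowly and rise clear.

arm_command(
  steps=[
    [[0,0,0,0,0,0,0.36],[0,0,0,0,0,0,0.3],[0,0,0,0,0,0,0.2],[0,0,0,0,0,0,0.1],[0,0,0,0,0,0,0],[0,0,0,0,0,0,0],[0,0,0,0,0,0,0]],
  ],
)

```text
clock: 11.7
tcp_pos: [0.5376, 0.098, 0.0669]
ee_rot: [0.143, 0.99, -0.0, 0.0]
force: [-0.8, -0.5, 0.0]
grip_width: 0.0936
```

arm_command(
  steps=[
    [[0,0,10,0,0,0,0],[0,0,20,0,0,0,0],[0,0,25,0,0,0,0],[0,0,25,0,0,0,0],[0,0,25,0,0,0,0],[0,0,25,0,0,0,0],[0,0,10,0,0,0,0],[0,0,0,0,0,0,0]],
  ],
)

```text
clock: 12.5
tcp_pos: [0.538, 0.0981, 0.2083]
ee_rot: [0.143, 0.99, 0.0, 0.001]
force: [-0.3, -0.4, -0.2]
grip_width: 0.0939
```

arm_command(
  steps=[
    [[-8,-14,0,0,0,-3,0.2],[-8,-14,0,0,0,-3,0.3],[-8,-14,0,0,0,-3,0.4],[-8,-14,0,0,0,-3,0.4],[-8,-14,0,0,0,-3,0.4],[-8,-14,0,0,0,-3,0.4],[-8,-14,0,0,0,-3,0.4],[-8,-14,0,0,0,0,0.4],[-9,-14,0,0,0,0,0.4],[-9,-11,0,0,0,0,0.4],[0,0,0,0,0,0,0.4]],
  ],
)

```text
clock: 13.6
tcp_pos: [0.4548, -0.0402, 0.2071]
ee_rot: [0.322, 0.947, -0.0, 0.0]
force: [-0.9, -0.7, -0.0]
grip_width: 0.0565
```

```bash
python3 - <<'E'
from m import *
a=snap('top','t2.png');b=snap('side','s2.png')
A=cv2.resize(a['image'][120:240,180:330],None,fx=2.6,fy=2.6);B=cv2.resize(b['image'][110:260,220:370],None,fx=2.6,fy=2.6)
o=np.zeros((400,800,3),'u1');o[:A.shape[0],:A.shape[1]]=A;o[:B.shape[0],400:400+B.shape[1]]=B
cv2.imwrite('pics/c2.png',o[:,:,::-1])
P=cloud(b); q=P[160:195,270:305].reshape(-1,3); print('z top',np.percentile(q[(q[:,2]<.12)][:,2],[90,97,99]))
for n,d in(('t',a),('s',b)):
    for c in blobs(d,(105,120,25),(130,255,255),(200,140,310,205),30): print(n,c[0],c[1].round(1))
    print(np.round(proj(d,(.538,.098,.102)),1))
E
```

```text
z top [0.10168208 0.10364147 0.10543461]
t 464 [222.9 171.6]
[221.3 166.9]
s 426 [286.3 186.5]
[286.2 171.3]
```

View pics/c2.png

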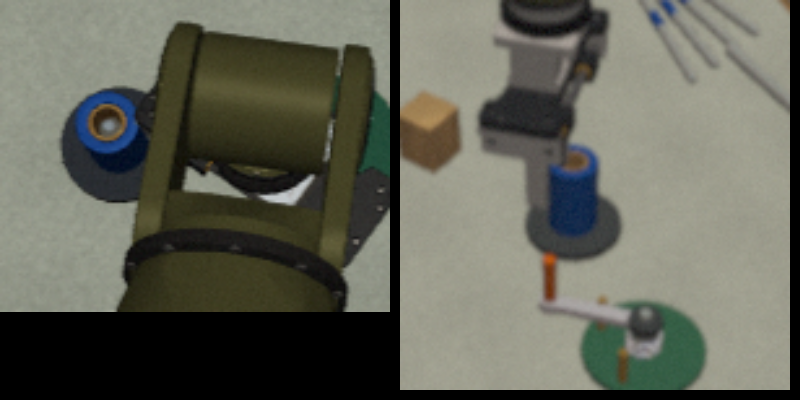

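The crop shows the roll standing flat on the foot with the spindle visible in its bore (top view, crop (107,125)). Its top is at z 0.102, which is the seated height. The jaws are now tangential to the arm's swing, above the pin, so I descend and grip.

arm_command(
  steps=[
    [[0,0,-25,0,0,0,0.4],[0,0,-25,0,0,0,0.4],[0,0,-15,0,0,0,0.4],[0,0,-15,0,0,0,0.4],[0,0,-15,0,0,0,0.4],[0,0,-10,0,0,0,0.4],[0,0,-10,0,0,0,0.4],[0,0,-10,0,0,0,0.4],[0,0,-10,0,0,0,0.4],[0,0,-4,0,0,0,0.4],[0,0,0,0,0,0,0.4]],
  ],
)

```text
clock: 14.8
tcp_pos: [0.4554, -0.039, 0.0675]
ee_rot: [0.321, 0.947, -0.0, -0.0]
force: [-0.4, -0.5, 0.3]
grip_width: 0.0558
```

arm_command(
  steps=[
    [[0,0,0,0,0,0,0.6],[0,0,0,0,0,0,0.7],[0,0,0,0,0,0,0.75],[0,0,0,0,0,0,0.8],[0,0,0,0,0,0,1],[0,0,0,0,0,0,1],[0,0,0,0,0,0,1],[0,0,0,0,0,0,1]],
  ],
  grip_force=30,
)

```text
clock: 15.6
tcp_pos: [0.4558, -0.0388, 0.068]
ee_rot: [0.321, 0.947, 0.0, 0.0]
force: [1.8, 5.0, 1.2]
grip_width: 0.0134
```

```bash
python3 - <<'E'
from m import *
b=snap('side','s3.png')
cv2.imwrite('pics/c3.png',cv2.resize(b['image'][130:270,230:350],None,fx=4,fy=4)[:,:,::-1])
E
```

```text
(no output)
```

View pics/c3.png

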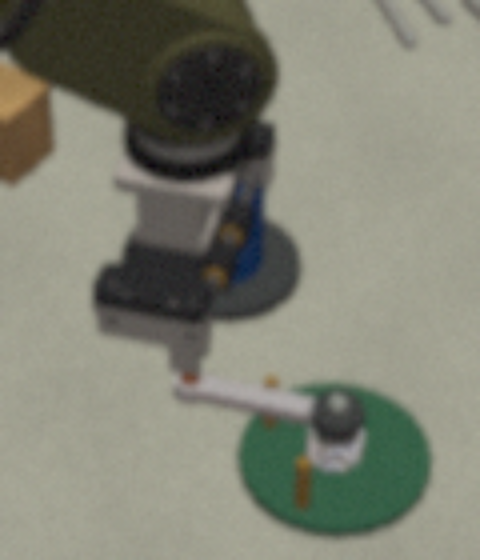

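The crop shows the fingers closed on the orange pin at crop (190,375), with the bar still at rest. I swing it along the arc and turn the jaws with it.

arm_command(
  steps=[
    [[-2.6,-3.8,0,0,0,2.6,1],[-2.6,-3.8,0,0,0,2.6,1],[-4.5,-8,0,0,0,5.25,1],[-3.8,-8.3,0,0,0,5.25,1],[-3,-8.6,0,0,0,5.25,1],[-2.2,-8.9,0,0,0,5.25,1],[-1.4,-9,0,0,0,5.25,1],[0,0,0,0,0,0,1]],
  ],
)

```text
clock: 16.45
tcp_pos: [0.4351, -0.0896, 0.068]
ee_rot: [0.052, 0.999, 0.0, -0.0]
force: [-1.9, 7.4, 4.0]
grip_width: 0.0136
```

arm_command(
  steps=[
    [[-0.6,-9.1,0,0,0,5.25,1],[0.3,-9.2,0,0,0,5.25,1],[1.1,-9.1,0,0,0,5.25,1],[1.9,-9,0,0,0,5.25,1],[0,0,0,0,0,0,1]],
  ],
)

```text
clock: 16.95
tcp_pos: [0.4377, -0.1259, 0.0679]
ee_rot: [-0.131, 0.991, 0.0, -0.001]
force: [-4.1, 6.1, 7.3]
grip_width: 0.0139
```

arm_command(
  steps=[
    [[1.3,-4.4,0,0,0,2.6,1],[1.4,-4.3,0,0,0,2.6,1],[0,0,0,0,0,0,1]],
  ],
)

```text
clock: 17.25
tcp_pos: [0.4403, -0.1342, 0.0679]
ee_rot: [-0.175, 0.985, 0.001, -0.001]
force: [-5.9, 6.5, 7.2]
grip_width: 0.0135
```

arm_command(
  steps=[
    [[0.7,-2.1,0,0,0,1.3,1],[0.7,-2.1,0,0,0,1.3,1],[0,0,0,0,0,0,1]],
  ],
)

```text
clock: 17.55
tcp_pos: [0.4418, -0.1382, 0.0679]
ee_rot: [-0.197, 0.98, 0.001, -0.001]
force: [-4.1, 6.7, 5.8]
grip_width: 0.0136
```

arm_command(
  steps=[
    [[0.6,-1.4,0,0,0,0.9,1],[0,0,0,0,0,0,1]],
  ],
)

```text
clock: 17.75
tcp_pos: [0.4424, -0.1395, 0.068]
ee_rot: [-0.205, 0.979, 0.001, -0.001]
force: [-4.7, 5.7, 6.5]
grip_width: 0.0134
```

arm_command(
  steps=[
    [[0.6,-1.4,0,0,0,0.9,1],[0,0,0,0,0,0,1]],
  ],
)

```text
clock: 17.95
tcp_pos: [0.443, -0.1409, 0.0679]
ee_rot: [-0.213, 0.977, 0.001, -0.001]
force: [-4.6, 6.0, 5.7]
grip_width: 0.0136
```

arm_command(
  steps=[
    [[0.5,-1,0,0,0,0.6,1],[0,0,0,0,0,0,1],[0,0,0,0,0,0,1]],
  ],
)

```text
clock: 18.25
tcp_pos: [0.4434, -0.1418, 0.0679]
ee_rot: [-0.217, 0.976, 0.001, -0.001]
force: [-4.5, 6.0, 5.0]
grip_width: 0.0131
```

arm_command(
  steps=[
    [[0.5,-1,0,0,0,0.6,1],[0,0,0,0,0,0,1],[0,0,0,0,0,0,1]],
  ],
)

```text
clock: 18.55
tcp_pos: [0.4437, -0.1424, 0.0679]
ee_rot: [-0.223, 0.975, 0.001, -0.001]
force: [-5.4, 9.7, 8.8]
grip_width: 0.0136
```

arm_command(
  steps=[
    [[0.5,-1,0,0,0,0,1],[0,0,0,0,0,0,1],[0,0,0,0,0,0,1]],
  ],
)

```text
clock: 18.85
tcp_pos: [0.4438, -0.1427, 0.0678]
ee_rot: [-0.223, 0.975, 0.002, -0.001]
force: [-9.7, 17.7, 12.7]
grip_width: 0.0134
```

The stop is reached: the TCP has stalled and the horizontal force is up from 7.5 to about 20 N. A last look, holding.

arm_command(
  steps=[
    [[0,0,0,0,0,0,1],[0,0,0,0,0,0,1],[0,0,0,0,0,0,1],[0,0,0,0,0,0,1],[0,0,0,0,0,0,1]],
  ],
)

```text
clock: 19.35
tcp_pos: [0.4438, -0.1427, 0.0678]
ee_rot: [-0.223, 0.975, 0.002, -0.001]
force: [-9.0, 16.6, 12.0]
grip_width: 0.0135
```

```bash
python3 - <<'E'
from m import *
a=snap('top','t4.png');b=snap('side','s4.png')
A=cv2.resize(a['image'][110:250,120:330],None,fx=1.9,fy=1.9);B=cv2.resize(b['image'][120:270,215:350],None,fx=2.9,fy=2.9)
o=np.zeros((440,800,3),'u1');o[:A.shape[0],:A.shape[1]]=A;o[:435,400:400+B.shape[1]]=B
cv2.imwrite('pics/c4.png',o[:,:,::-1])
E
```

```text
(no output)
```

View pics/c4.png

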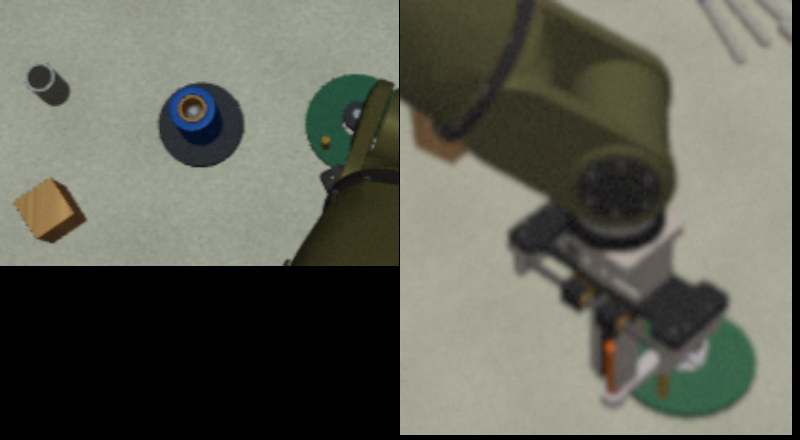

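The roll is seated at crop (193,108) with the spindle in its bore. The blank (50,210) and tube (45,85) are upright and in place. The pin at (612,365) is in the fingers, with the bar by the far peg at (662,385), and the hold is steady. I hand in.

```bash
python3 -c "
from cell import job; print(job.job_done())"
```

```text
the job is handed in; nothing more can be done
None
```

The job is handed in: the small blue roll is seated on the spindle, and the gripper is holding the green tensioner's arm against its far stop.

- **Roll:** I lowered it until the vertical force showed contact with the foot at about 5 N, then let go. Afterwards its top measured about 0.102 m, the seated height, and the spindle showed in its bore.
- **Tension arm:** I gripped the orange pin and swung it counterclockwise until it stalled. The horizontal force rose from about 7.5 N to about 19 N and stayed steady through the last half second. The pin's position puts the arm at about 1.1 rad, the far-stop angle.
- **Bystanders:** in the last pictures the wood blank and steel tube were still upright and in place.
- **Checks that disagreed:**
  - The two cameras differed by 6 to 8 mm in y for the stand. I put this down to the foot's visible near wall in the side view and used the top view and spindle tip.
  - A vertical force of about 12 N also shows on the tool while holding. I did not find its cause, but it is well below the limits.

The robot's clock was at about 19.5 s, against the 58 s limit.

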